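# Stir two kinds of deburring beads together

### The job

Take the stirrer out of its holder and stir the deburring beads in the blue pan with it until every bead has been shifted well clear of its old place and each half of the pan, either side of the line between its two black lugs, holds at least one bead of each colour lying wholly in that half. Keep all the beads in the pan and your fingers off them, leave the things round about alone, and finish by standing the stirrer back upright, fully down in its holder.

Things in the scene. Friction and masses are not known exactly. Their poses are not given: they have to be found in the camera images.
- pan: blue round open pan fixed to the table, any yaw: outer diameter 170, 42 high, inner diameter 157, flat floor 5 thick. Origin: centre of underside. Two black lugs on its rim, at +y and -y, mark the middle line x = 0. At the start the orange beads lie in its -x half, the white in its +x half, one layer, not touching, none within 25 mm of the centre.
- holder: stirrer holder fixed to the table: black square box 46 x 46 on a grey 80 x 80 x 6 foot, 60 high in all, with a square well 30 x 30 open at the top, its floor 14 mm above the table. Origin: centre of the foot's underside.
- holder_floor (a point): centre of the well's floor, 14 mm above the table; same axes as the holder
- stirrer: loose stirrer (stirring stick), 105 tall, 0.08 to 0.17 kg, upright in the holder, handle up. Origin: centre of its lower end; z up. Head: yellow plastic drum 20 in diameter, 30 high; steel rod 12 in diameter; disc 22 in diameter 38 to 43 above the lower end; red square handle 20 x 20 (sides along its x and y, and within 2 degrees along the holder's), 50 to 105 above the lower end.
- stirrer_grip (a point): middle of the handle, on the axis, 78 mm above the stirrer's lower end: the point to grip
- orange1: an orange plastic bead, origin at its centre: an upright short cylinder 22 in diameter, 16 high, 20 g, smooth, resting loose on the pan's floor (origin 8 mm above the floor)
- orange2: an orange plastic bead, origin at its centre: an upright short cylinder 22 in diameter, 16 high, 20 g, smooth, resting loose on the pan's floor (origin 8 mm above the floor)
- orange3: an orange plastic bead, origin at its centre: an upright short cylinder 22 in diameter, 16 high, 20 g, smooth, resting loose on the pan's floor (origin 8 mm above the floor)
- orange4: an orange plastic bead, origin at its centre: an upright short cylinder 22 in diameter, 16 high, 20 g, smooth, resting loose on the pan's floor (origin 8 mm above the floor)
- white1: a white ceramic bead, origin at its centre: an upright short cylinder 22 in diameter, 16 high, 20 g, smooth, resting loose on the pan's floor (origin 8 mm above the floor)
- white2: a white ceramic bead, origin at its centre: an upright short cylinder 22 in diameter, 16 high, 20 g, smooth, resting loose on the pan's floor (origin 8 mm above the floor)
- white3: a white ceramic bead, origin at its centre: an upright short cylinder 22 in diameter, 16 high, 20 g, smooth, resting loose on the pan's floor (origin 8 mm above the floor)
- white4: a white ceramic bead, origin at its centre: an upright short cylinder 22 in diameter, 16 high, 20 g, smooth, resting loose on the pan's floor (origin 8 mm above the floor)
- battery: loose tool battery pack, black with red sides, 78 x 115 x 58 high, bystander; origin: centre of underside
- bottle: loose clear bottle with white cap, 66 in diameter, 200 high, bystander; origin: centre of underside
- jar: loose yellow jar with black cap, 70 in diameter, 75 high, bystander; origin: centre of underside
- tape: loose roll of green tape lying flat, 96 in diameter, 40 high, bystander; origin: centre of underside
- screwdriver: loose screwdriver lying on the table, about 200 long, bystander; origin: under its middle

How it is judged:
On the way, in this order (a step that is already met when the one before it is completed fails the run):
1. the stirrer's head is down among the beads in the pan (lower end less than 13 mm above the pan's inner floor) (horizontal distance between stirrer and pan below 0.078 m and z of stirrer in the frame of pan below 0.018 m), for 0.2 s.
2. with the stirrer still in the pan, every bead is more than 10 mm from where it lay and each half of the pan holds a bead of each colour (bead centres more than 11 mm past the middle line) (all of step 1 and distance of each of orange1, orange2, orange3, orange4, white1, white2, white3, white4 from where it was at the start of the episode above 0.01 m and x of any of orange1, orange2, orange3, orange4 in the frame of pan above 0.011 m and x of any of orange1, orange2, orange3, orange4 in the frame of pan below -0.011 m and x of any of white1, white2, white3, white4 in the frame of pan above 0.011 m and x of any of white1, white2, white3, white4 in the frame of pan below -0.011 m), for 0.2 s.
At the end, for the whole second after the job is handed in: All beads at rest in the pan, each over 10 mm from where it lay; each side of the middle line has an orange and a white bead with centres over 11 mm from it; the stirrer is at rest in the well, lower end within 12 mm of its centre and 6 mm of its floor, under 0.25 rad from upright (x of any of orange1, orange2, orange3, orange4 in the frame of pan above 0.011 m and x of any of orange1, orange2, orange3, orange4 in the frame of pan below -0.011 m and x of any of white1, white2, white3, white4 in the frame of pan above 0.011 m and x of any of white1, white2, white3, white4 in the frame of pan below -0.011 m and distance of each of orange1, orange2, orange3, orange4, white1, white2, white3, white4 from where it was at the start of the episode above 0.01 m and z of orange1 in the frame of pan between 0 and 0.038 m and horizontal distance between each of orange1, orange2, orange3, orange4, white1, white2, white3, white4 and pan below 0.078 m and z of orange2 in the frame of pan between 0 and 0.038 m and z of orange3 in the frame of pan between 0 and 0.038 m and z of orange4 in the frame of pan between 0 and 0.038 m and z of white1 in the frame of pan between 0 and 0.038 m and z of white2 in the frame of pan between 0 and 0.038 m and z of white3 in the frame of pan between 0 and 0.038 m and z of white4 in the frame of pan between 0 and 0.038 m and horizontal distance between stirrer and holder_floor below 0.012 m and z of stirrer in the frame of holder_floor below 0.006 m and angle between stirrer's own z axis and vertical below 0.25 rad and linear speed of each of stirrer, orange1, orange2, orange3, orange4, white1, white2, white3, white4 below 0.02 m/s); the robot touches nothing.
It fails at once if a bystander (battery, bottle, jar, tape, screwdriver) is moved more than 20 mm or tipped (distance of any of battery, bottle, jar, tape, screwdriver from where it was at the start of the episode above 0.02 m or angle between any of bottle, jar's own z axis and vertical above 0.3 rad).
It fails at once if the fingers touch a bead (contact force between the fingers and orange1 above 0.3 N or contact force between the fingers and orange2 above 0.3 N or contact force between the fingers and orange3 above 0.3 N or contact force between the fingers and orange4 above 0.3 N or contact force between the fingers and white1 above 0.3 N or contact force between the fingers and white2 above 0.3 N or contact force between the fingers and white3 above 0.3 N or contact force between the fingers and white4 above 0.3 N).
It fails at once if a bead leaves the pan (z of any of orange1, orange2, orange3, orange4, white1, white2, white3, white4 in the frame of pan above 0.07 m or z of any of orange1, orange2, orange3, orange4, white1, white2, white3, white4 in the frame of pan below -0.02 m or horizontal distance between any of orange1, orange2, orange3, orange4, white1, white2, white3, white4 and pan above 0.15 m).
It also fails if it takes over 72 s, if anything falls off the work surface, if the arm or the gripper's body presses on something with over 40 N, if the wrist force passes 120 N, or if a joint passes its speed limit or range.

### The arm

A 7-joint arm with a two-finger parallel gripper is mounted at the origin on the work surface. World frame = base frame: x ahead of the robot, y to its left, z up, the work surface at z = 0. Lengths are in m, angles in rad, forces in N, time in s.
With the tool pointing down it reaches from about 0.4 to 0.85 m from the base axis. Payload 10.4 kg.
Tool frame: the origin (TCP) lies at the very end of the fingers, on their centre line; the grasp point (between the pads) lies 19 mm behind it; z points along the fingers, y is the line along which they close (so a half turn about z gives the same grasp; the last joint's range is limited). The gripper opens to 85 mm and grips with 20 to 120 N. Pads are 22 mm wide; open, the fingers measure 114 mm over their backs; the gripper's body (76 mm by 85 mm) begins 54 mm behind the grasp point. The pads swing forward as they close: fully open they stand 13 mm farther back than shut.
Start: joints at [1.085, 0.332, -0.065, 1.46, 0.022, 1.35, -0.088], TCP at [0.279, -0.559, 0.207] pointing down, gripper open.
Joint ranges: [-2.6, 2.6], [-0.5, 2.12], [-1.47, 1.34], [0.16, 2.42], [-1.27, 4.41], [0.06, 2.06], [-2.6, 2.6]. Speed limits (rad/s): [2.22, 2.22, 2.79, 2.79, 3.14, 3.14, 3.14].

### API

Orientations are given as a rotation vector (axis times angle).
In Python, from cell import arm gives the robot as it stands.
- The arm moves only by the tool drive_tool, never from a script. Its argument "series" is a list of rows, each a list of 5 numbers: the shift along the tool's x, y, z in m, then the turn about the tool's z in degrees, then the closure, from 0 (fully open) to 1 (shut). In form: [[x, y, z, turn, grip], ...]. A call has exactly 10 rows; each row shifts and turns the commanded pose from where the row before left it, along the tool's axes as they then stand; what a row does not reach is not made up. A row lasts 1/10 s, in which the tool goes at most 50 mm and 8.59 degrees, less where a joint would pass 70% of its speed; a pose out of reach is approached as far as the arm can. A call with a gripper value outside its range is refused whole. The fingers move at their own pace and stop on an object; "grip_force" is the grip in N (left out, the last holds). Time passes only in rows, so rows that do not move let the fingers close, or fill a call up. It gives the time, the measured TCP pose, the force and the opening at its end, in the units of the state.
- arm.sense(): the state, without advancing time (a new reading comes with each control period).
- arm.get_image(name): name is "side" or "top"; returns a dict with "pixels" (384x512x3 uint8, red, green, blue), "K" (3x3 intrinsics, pixels), "distortion" ([k1, k2, p1, p2, k3] as OpenCV has them; the pictures are not rectified), "rvec" (rotation vector, rad) and "tvec" (3), from world to camera coordinates, as OpenCV has them. Camera axes: x right, y down, z forward; pixel columns grow to the right and rows downward; lengths in m; the calibration is good to about 2 mm. A picture is of the moment at which its call begins. There is no depth.
- arm.finish_job(): hands the job in, once; it reports no verdict.
The state is a dict: "time_s": time; "joint_pos": joint angles; "joint_velocities": joint speeds; "joint_torque": joint torques, N m; "tool_pos": TCP position; "tcp_rot": TCP orientation; "ft_force": force on the tool from outside, world axes, zero at the start; "wrist_torque": the same for the moment, N m; "finger_gap": finger opening in m.
Only numpy, scipy, OpenCV 4.12 (cv2) and the standard library are available. Lean on these libraries where they do the work, as an engineer would, in place of code of your own. Each camera call takes 0.05 s, during which the arm holds its last target. There are 200 camera calls.

## Working session

There is one attempt and no reset: what is moved stays moved. The work goes in short steps, Python scripts to look and compute and a tool call to move; the robot and the scene stay as the last step left them, time stands still between calls to the robot, and variables do not carry over. Pictures are saved under pics/ and viewed, on a budget of 10 in all, crops included, one or two more only if the job needs it, and the job is handed in when it is done.

Besides the shell and the picture viewer there is one more tool, called after "Emit:" by a JSON object that holds its "api" and its "payload", one argument or row to a line. drive_tool: Moves the arm, as the interface text tells. Its arguments: {"type":"object","properties":{"series":{"type":"array"},"grip_force":{"type":"number"}},"required":["series"]}

```bash
mkdir -p pics; cat > h.py <<'E'
import numpy as np, cv2
from cell import arm
def shot(name,fn=None):
    im=arm.get_image(name)
    if fn: cv2.imwrite('pics/'+fn,im['pixels'][:,:,::-1])
    return im
def ray(im,uv,z):
    uv=np.array(uv,float).reshape(-1,1,2)
    n=cv2.undistortPoints(uv,np.array(im['K']),np.array(im['distortion'])).reshape(-1,2)
    R=cv2.Rodrigues(np.array(im['rvec'],float))[0];t=np.array(im['tvec'],float).ravel()
    c=-R.T@t; d=np.c_[n,np.ones(len(n))]@R
    z=np.broadcast_to(z,(len(n),))
    return c+d*((z-c[2])/d[:,2])[:,None]
def proj(im,P):
    return cv2.projectPoints(np.array(P,float).reshape(-1,1,3),np.array(im['rvec'],float),np.array(im['tvec'],float),np.array(im['K']),np.array(im['distortion']))[0].reshape(-1,2)
E
python3 - <<'E'
from h import *
for n in('top','side'):
    im=shot(n,n+'0.png')
    R=cv2.Rodrigues(np.array(im['rvec'],float))[0];print(n,(-R.T@np.array(im['tvec']).ravel()).round(3),R[2].round(2))
s=arm.sense();print(s)
E
```

```text
top [ 0.412 -0.049  1.463] [ 0.13  0.01 -0.99]
side [0.345 0.493 0.758] [ 0.25 -0.62 -0.74]
{'time_s': 0.1, 'joint_pos': array([ 1.08542123,  0.33280035, -0.06471175,  1.46086139,  0.0215816 ,
        1.34987041, -0.0884897 ]), 'joint_velocities': array([-0.00155653,  0.00035223,  0.00038934, -0.00101279, -0.00131178,
       -0.0002736 , -0.00026957]), 'joint_torque': array([ 1.09821474e-03, -6.26744628e+01,  4.88433614e-02, -3.92428350e+01,
        1.62894989e-02,  6.98871212e-03,  7.05012667e-05]), 'tool_pos': array([ 0.27886942, -0.55893511,  0.20639878]), 'tcp_rot': array([-3.05668164e+00, -7.20236145e-01,  4.99595144e-04]), 'ft_force': array([-0.10667051,  0.14567376, -0.0911605 ]), 'wrist_torque': array([-0.02596844,  0.03132754,  0.00831931]), 'finger_gap': 0.0853532560822097}
```

View pics/top0.png

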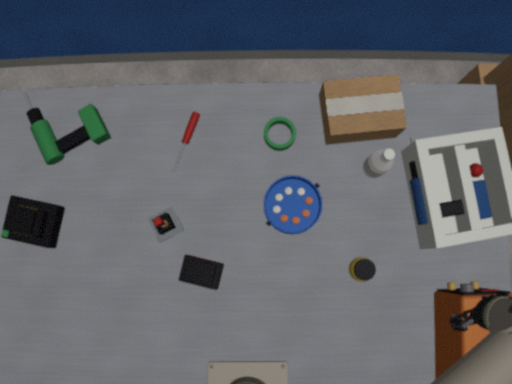

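View pics/side0.png

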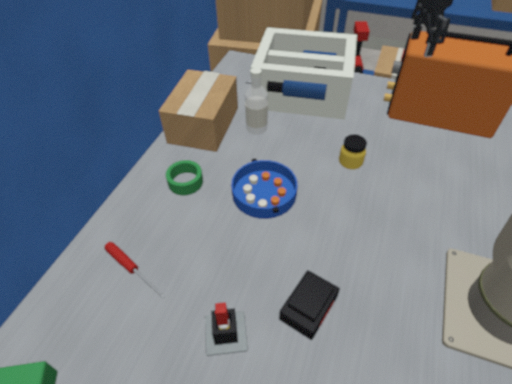

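The top view shows the pan at (293,205) with lugs at (318,185) and (268,223). The white beads lie upper left and the orange ones lower right. The holder is at (166,224) with the red handle at about (158,222), the battery at (202,272), tape (280,133), bottle (382,160) and jar (363,269). The side view shows the stirrer at (222,313) and the pan at (265,188).

```bash
cat >> h.py <<'E'
def blobs(mask,amin=5):
    n,l,s,c=cv2.connectedComponentsWithStats(mask.astype(np.uint8),connectivity=4)
    return [(c[i],s[i,4],l==i) for i in range(1,n) if s[i,4]>=amin]
def hsv(im): return cv2.cvtColor(np.ascontiguousarray(im['pixels']),cv2.COLOR_RGB2HSV).astype(int)
def box(m,x0,y0,x1,y1):
    o=np.zeros_like(m);o[y0:y1,x0:x1]=m[y0:y1,x0:x1];return o
BOX={'top':(262,172,325,238),'side':(226,155,304,222)}
def beads(im,name):
    H=hsv(im);h,s,v=H[...,0],H[...,1],H[...,2]
    o=box(((h<18)|(h>172))&(s>120)&(v>90),*BOX[name]); w=box((s<70)&(v>150),*BOX[name])
    return blobs(o),blobs(w)
E
python3 - <<'E'
from h import *
for n in('top','side'):
    im=shot(n);H=hsv(im);h,s,v=H[...,0],H[...,1],H[...,2]
    b=max(blobs(box((h>105)&(h<128)&(s>130)&(v>60),*BOX[n])),key=lambda b:b[1])
    cnt=max(cv2.findContours(b[2].astype(np.uint8),0,1)[0],key=cv2.contourArea)
    hull=cv2.convexHull(cnt).reshape(-1,2)
    P=ray(im,hull,.042)
    if n=='side': P=P
    c,r=cv2.minEnclosingCircle(P[:,:2].astype(np.float32)); print(n,'pan',np.round(c,4),round(r,4))
    o,w=beads(im,n)
    for k,B in(('o',o),('w',w)):
        for c,a,m in B: print(k,c.round(1),a,ray(im,c,.021)[0].round(4))
    B={'top':(145,202,188,245),'side':(200,298,250,356)}[n]
    for k,m in(('red',((h<8)|(h>172))&(s>140)&(v>80)),('blk',(v<45))):
        for c,a,mm in blobs(box(m,*B)):
            ct=np.vstack([q.reshape(-1,2) for q in cv2.findContours(mm.astype(np.uint8),0,1)[0]])
            print(k,c.round(1),a,cv2.minAreaRect(ct),ray(im,c,.06)[0].round(4),ray(im,c,.123)[0].round(4))
    B={'top':(258,172,328,238),'side':(226,150,304,222)}[n]
    for c,a,mm in blobs(box(v<50,*B),3): print('lug',c.round(1),a,ray(im,c,.036)[0].round(4))
im=shot('top');cv2.imwrite('pics/c1.png',cv2.resize(im['pixels'][195:255,140:200,::-1],None,fx=8,fy=8,interpolation=2))
im2=shot('side')
a=cv2.resize(im['pixels'][195:250,140:195,::-1],(500,500),interpolation=2);b=cv2.resize(im2['pixels'][295:355,198:258,::-1],(300,300),interpolation=2)
b=cv2.copyMakeBorder(b,0,200,0,0,0);cv2.imwrite('pics/c1.png',np.hstack([a,b]))
E
```

```text
top pan [ 0.5632 -0.1334] 0.0845
o [308.5 200.2] 25 [ 0.5777 -0.1806  0.021 ]
o [305.3 213. ] 24 [ 0.5403 -0.1706  0.021 ]
o [283.7 217.9] 25 [ 0.5266 -0.1076  0.021 ]
o [295.3 220. ] 24 [ 0.5201 -0.1411  0.021 ]
w [288.5 190. ] 38 [ 0.6082 -0.1227  0.021 ]
w [301.  190.9] 42 [ 0.6052 -0.1594  0.021 ]
w [279.1 196.6] 36 [ 0.589 -0.095  0.021]
w [276.8 208.5] 38 [ 0.5541 -0.0878  0.021 ]
red [157.7 221. ] 57 ((157.79998779296875, 221.10000610351562), (7.155416965484619, 7.602630138397217), 63.43495178222656) [0.517  0.2525 0.06  ] [0.5123 0.239  0.123 ]
blk [166.  224.2] 147 ((163.59999084472656, 223.20001220703125), (16.099689483642578, 16.099689483642578), 63.43495178222656) [0.5078 0.2284 0.06  ] [0.5035 0.216  0.123 ]
lug [316.3 184.7] 3 [ 0.6211 -0.203   0.036 ]
lug [268.4 223.2] 5 [ 0.5105 -0.0628  0.036 ]
side pan [ 0.568  -0.1173] 0.0986
o [265.5 175.8] 35 [ 0.5765 -0.1756  0.021 ]
o [277.5 181.8] 35 [ 0.5396 -0.1657  0.021 ]
o [281.3 191.5] 40 [ 0.5197 -0.1368  0.021 ]
o [274.6 200.3] 41 [ 0.5266 -0.103   0.021 ]
w [265.5 186.5] 1957 [ 0.5635 -0.1394  0.021 ]
w [253.1 177.9] 50 [ 0.6048 -0.1572  0.021 ]
w [247.1 187.2] 53 [ 0.6077 -0.121   0.021 ]
w [250.  196.6] 62 [ 0.5892 -0.0935  0.021 ]
w [262.  202.6] 62 [ 0.5537 -0.0852  0.021 ]
red [221.  313.6] 213 ((221.0, 313.5), (19.0, 12.0), 90.0) [0.523  0.2293 0.06  ] [0.5069 0.2531 0.123 ]
blk [230.1 316.1] 21 ((230.09613037109375, 316.48077392578125), (9.21745777130127, 2.3533935546875), 78.69007110595703) [0.5048 0.2279 0.06  ] [0.4904 0.2518 0.123 ]
blk [215.7 326.7] 6 ((215.5, 326.5), (3.0, 1.0), 90.0) [0.5221 0.2558 0.06  ] [0.5061 0.2772 0.123 ]
blk [224.8 337.3] 213 ((224.82310485839844, 337.0846252441406), (10.046813011169434, 21.706077575683594), 82.87498474121094) [0.4983 0.2678 0.06  ] [0.4845 0.2881 0.123 ]
lug [275.2 210. ] 10 [ 0.5117 -0.0624  0.036 ]
```

View pics/c1.png

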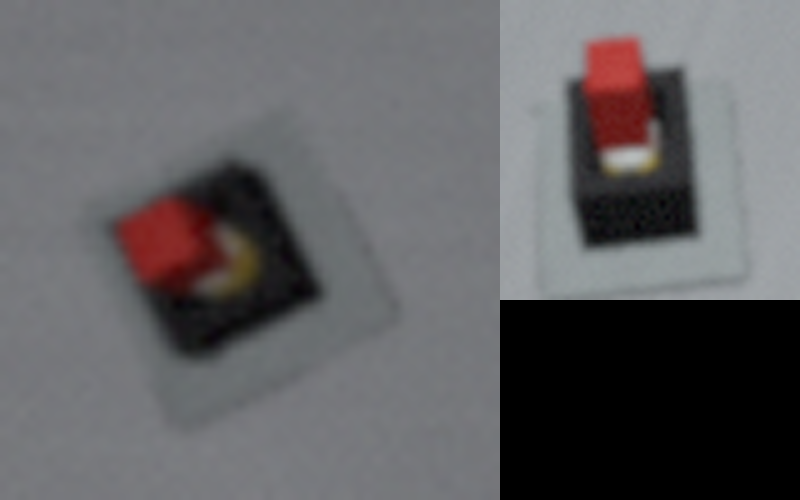

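The crop shows the stirrer's red top face centred at about (157.5,221) in the top image and (220.5,306) in the side image. The holder's box edges sit about 25° off the image axes.

```bash
python3 - <<'E'
from h import *
T=shot('top');S=shot('side')
print(ray(T,[157.3,221],.119),ray(S,[220.4,306],.119))
q=140+np.array([[235,160],[320,292],[185,355]])/9.09-.5; q[:,1]+=55
P=ray(T,q,.06);print(P.round(4),np.degrees(np.arctan2(*(P[0]-P[1])[1::-1])),np.degrees(np.arctan2(*(P[1]-P[2])[1::-1])),'ctr',(P[0]+P[2])/2)
q=198+np.array([[68,82],[185,70],[193,182],[78,190]])/5-.5;q[:,1]+=97
P=ray(S,q,.06);print(P.round(4),np.degrees(np.arctan2(*(P[0]-P[1])[1::-1])),np.degrees(np.arctan2(*(P[2]-P[3])[1::-1])),'ctr',P.mean(0))
E
```

```text
[[0.51264344 0.24089307 0.119     ]] [[0.5146087  0.23926275 0.119     ]]
[[0.5424 0.2307 0.06  ]
 [0.5008 0.2033 0.06  ]
 [0.4813 0.2457 0.06  ]] 33.46748209849327 -65.27530836008658 ctr [0.51183462 0.23821581 0.06      ]
[[0.5429 0.231  0.06  ]
 [0.5029 0.2111 0.06  ]
 [0.4835 0.25   0.06  ]
 [0.522  0.2673 0.06  ]] 26.378912871459264 -155.70156257039395 ctr [0.5128273  0.23985635 0.06      ]
```

Emit:
{"api": "drive_tool", "payload": {
  "series": [
    [0.028, -0.03, 0, 0, 0],
    [0.028, -0.03, 0, 0, 0],
    [0.028, -0.03, 0, 0, 0],
    [0.028, -0.03, 0, 0, 0],
    [0.028, -0.03, 0, 0, 0],
    [0.028, -0.03, 0, 0, 0],
    [0.028, -0.03, 0, 0, 0],
    [0.028, -0.03, 0, 0, 0],
    [0.028, -0.03, 0, 0, 0],
    [0.028, -0.03, 0, 0, 0]
  ],
  "grip_force": 60
}}

```text
time_s: 1.4
tool_pos: [0.3959, -0.1642, 0.2074]
tcp_rot: [3.057, 0.72, 0.001]
ft_force: [0.5, 0.1, -0.2]
finger_gap: 0.0855
```

Emit:
{"api": "drive_tool", "payload": {
  "series": [
    [0.028, -0.03, 0, 0, 0],
    [0.028, -0.03, 0, 0, 0],
    [0.028, -0.03, 0, 0, 0],
    [0.028, -0.03, 0, 0, 0],
    [0.028, -0.03, 0, 0, 0],
    [0.028, -0.03, 0, 0, 0],
    [0.028, -0.03, 0, 0, 0],
    [0.028, -0.03, 0, 0, 0],
    [0.028, -0.03, 0, 0, 0],
    [0, 0, 0, 0, 0]
  ]
}}

```text
time_s: 2.4
tool_pos: [0.5001, 0.1941, 0.207]
tcp_rot: [-3.052, -0.73, -0.0]
ft_force: [-0.4, 0.3, 1.0]
finger_gap: 0.0855
```

```bash
cat >> h.py <<'E'
def rel(P):
    s=arm.sense();R=cv2.Rodrigues(np.array(s['tcp_rot']))[0]
    print('tcp',s['tool_pos'].round(4),'tool shift',(R.T@(np.array(P)-s['tool_pos'])).round(4),'yaw',np.degrees(np.arctan2(R[1,0],R[0,0])).round(2),'tz',R[:,2].round(3),'gap',s['finger_gap'],'F',s['ft_force'].round(1),'t',s['time_s'])
E
python3 -c "
from h import *
rel([.5135,.240,.073])"
```

```text
tcp [0.5001 0.1941 0.207 ] tool shift [ 0.0326 -0.0344  0.1342] yaw 26.9 tz [-0.001  0.003 -1.   ] gap 0.08554535558304864 F [-0.4  0.3  1. ] t 2.4
```

Emit:
{"api": "drive_tool", "payload": {
  "series": [
    [0.016, -0.017, 0, 1, 0],
    [0.0166, -0.0174, 0, 0, 0],
    [0, 0, 0.03, 0, 0],
    [0, 0, 0.03, 0, 0],
    [0, 0, 0.03, 0, 0],
    [0, 0, 0.02, 0, 0],
    [0, 0, 0.015, 0, 0],
    [0, 0, 0.009, 0, 0],
    [0, 0, 0, 0, 0],
    [0, 0, 0, 0, 0]
  ]
}}

```text
time_s: 3.4
tool_pos: [0.5153, 0.2337, 0.0739]
tcp_rot: [-3.064, -0.694, -0.002]
ft_force: [0.0, 1.0, -0.3]
finger_gap: 0.0856
```

```bash
python3 -c "
from h import *
rel([.5135,.240,.073])
T=shot('top');S=shot('side')
a=cv2.resize(T['pixels'][190:250,130:190,::-1],(400,400),interpolation=2);b=cv2.resize(S['pixels'][270:350,180:260,::-1],(400,400),interpolation=2);cv2.imwrite('pics/c2.png',np.hstack([a,b]))"
```

```text
tcp [0.5153 0.2337 0.0739] tool shift [ 0.0011 -0.0065  0.0009] yaw 25.51 tz [ 0.001  0.    -1.   ] gap 0.08560402159221431 F [ 0.   1.  -0.3] t 3.4
```

View pics/c2.png

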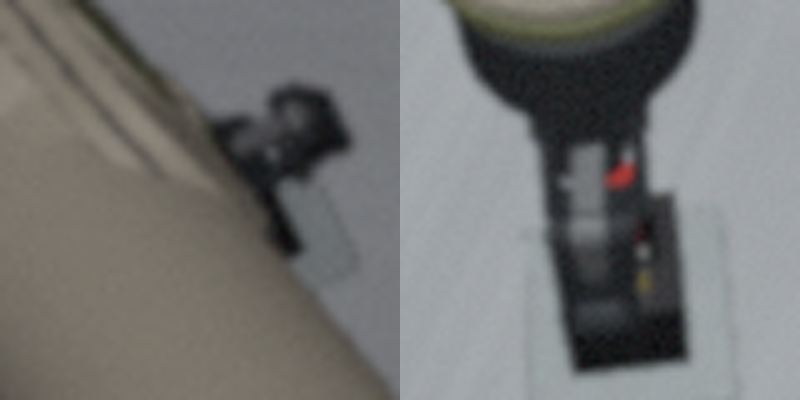

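The close-up shows the finger standing in front of the handle, with red visible at about (224,305) in the side image. I'll correct y by 6 mm and close.

Emit:
{"api": "drive_tool", "payload": {
  "series": [
    [0.001, -0.003, 0.001, 0, 0],
    [0, -0.003, 0, 0, 0],
    [0, 0, 0, 0, 0],
    [0, 0, 0, 0, 0.5],
    [0, 0, 0, 0, 1],
    [0, 0, 0, 0, 1],
    [0, 0, 0, 0, 1],
    [0, 0, 0, 0, 1],
    [0, 0, 0, 0, 1],
    [0, 0, 0, 0, 1]
  ],
  "grip_force": 60
}}

```text
time_s: 4.5
tool_pos: [0.5133, 0.2394, 0.0723]
tcp_rot: [3.064, 0.694, 0.001]
ft_force: [0.3, 0.0, 2.6]
finger_gap: 0.019
```

```bash
python3 -c "
from h import *
rel([.5135,.240,.073])"
```

```text
tcp [0.5133 0.2394 0.0723] tool shift [ 0.0004 -0.0005 -0.0007] yaw 25.51 tz [ 0.  0. -1.] gap 0.018977564829837958 F [0.3 0.  2.6] t 4.5
```

Emit:
{"api": "drive_tool", "payload": {
  "series": [
    [0, 0, -0.005, 0, 1],
    [0, 0, -0.015, 0, 1],
    [0, 0, -0.02, 0, 1],
    [0, 0, -0.025, 0, 1],
    [0, 0, -0.025, 0, 1],
    [0, 0, -0.02, 0, 1],
    [0, 0, 0, 0, 1],
    [0, 0, 0, 0, 1],
    [0, 0, 0, 0, 1],
    [0, 0, 0, 0, 1]
  ]
}}

```text
time_s: 5.5
tool_pos: [0.5126, 0.239, 0.1811]
tcp_rot: [3.064, 0.694, -0.003]
ft_force: [0.4, 0.8, -1.7]
finger_gap: 0.0192
```

```bash
python3 -c "
from h import *
rel([.564,-.1315,.172])"
```

```text
tcp [0.5126 0.239  0.1811] tool shift [-0.1133  0.3565  0.0093] yaw 25.52 tz [-0.002 -0.001 -1.   ] gap 0.01919527749521476 F [ 0.4  0.8 -1.7] t 5.5
```

Emit:
{"api": "drive_tool", "payload": {
  "series": [
    [-0.007, 0.022, 0, 0, 1],
    [-0.0125, 0.0395, 0, 0, 1],
    [-0.0125, 0.0395, 0, 0, 1],
    [-0.0125, 0.0395, 0, 0, 1],
    [-0.0125, 0.0395, 0, 0, 1],
    [-0.0125, 0.0395, 0, 0, 1],
    [-0.0125, 0.0395, 0, 0, 1],
    [-0.0125, 0.0395, 0, 0, 1],
    [-0.0125, 0.0395, 0, 0, 1],
    [-0.0065, 0.0185, 0, 0, 1]
  ]
}}

```text
time_s: 6.5
tool_pos: [0.5637, -0.136, 0.181]
tcp_rot: [3.065, 0.687, -0.003]
ft_force: [0.4, -0.5, -1.9]
finger_gap: 0.0189
```

```bash
python3 -c "
from h import *
rel([.564,-.1315,.068])
T=shot('top');S=shot('side')
a=cv2.resize(T['pixels'][165:245,250:330,::-1],(400,400),interpolation=2);b=cv2.resize(S['pixels'][135:225,220:310,::-1],(400,400),interpolation=2);cv2.imwrite('pics/c3.png',np.hstack([a,b]))"
```

```text
tcp [ 0.5637 -0.136   0.181 ] tool shift [ 0.0024 -0.004   0.113 ] yaw 25.25 tz [-0.002 -0.001 -1.   ] gap 0.01885824407488572 F [ 0.4 -0.5 -1.9] t 6.5
```

View pics/c3.png

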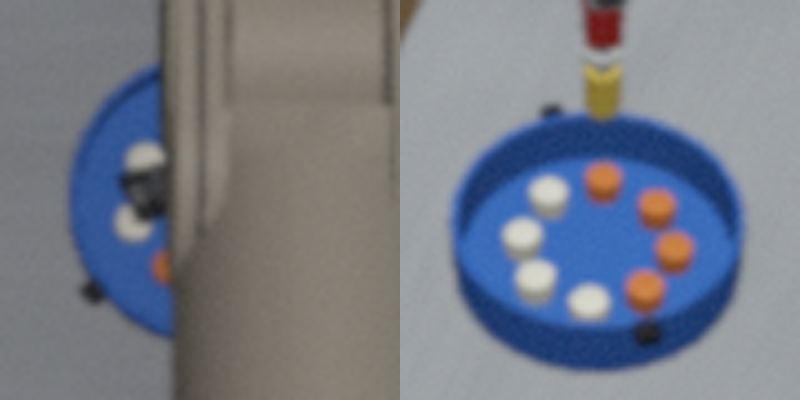

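The side view shows the stirrer upright above the pan at (602,100) in the crop, with a free bead ring around the centre. I'll lower it at the centre.

Emit:
{"api": "drive_tool", "payload": {
  "series": [
    [0.001, -0.003, 0, 0, 1],
    [0, 0, 0.02, 0, 1],
    [0, 0, 0.02, 0, 1],
    [0, 0, 0.02, 0, 1],
    [0, 0, 0.02, 0, 1],
    [0, 0, 0.015, 0, 1],
    [0, 0, 0.01, 0, 1],
    [0, 0, 0.006, 0, 1],
    [0, 0, 0, 0, 1],
    [0, 0, 0, 0, 1]
  ]
}}

```text
time_s: 7.6
tool_pos: [0.5644, -0.1281, 0.0718]
tcp_rot: [3.064, 0.694, 0.001]
ft_force: [0.8, 0.1, -1.4]
finger_gap: 0.0187
```

```bash
python3 -c "
from h import *
rel([.564,-.1315,.068])"
```

```text
tcp [ 0.5644 -0.1281  0.0718] tool shift [-0.0018  0.0029  0.0038] yaw 25.52 tz [ 0.001 -0.    -1.   ] gap 0.018692035569562237 F [ 0.8  0.1 -1.4] t 7.6
```

Emit:
{"api": "drive_tool", "payload": {
  "series": [
    [0.0074, -0.0096, 0.002, 0, 1],
    [0.0074, -0.0096, 0.002, 0, 1],
    [0.0074, -0.0096, 0, 0, 1],
    [0.0074, -0.0096, 0, 0, 1],
    [-0.0097, -0.0058, 0, 0, 1],
    [-0.0107, -0.0036, 0, 0, 1],
    [-0.0113, -0.0012, 0, 0, 1],
    [-0.0112, 0.0013, 0, 0, 1],
    [-0.0107, 0.0037, 0, 0, 1],
    [-0.0097, 0.0059, 0, 0, 1]
  ]
}}

```text
time_s: 8.6
tool_pos: [0.5163, -0.1096, 0.0673]
tcp_rot: [3.064, 0.692, 0.0]
ft_force: [1.2, 0.3, -1.6]
finger_gap: 0.0189
```

```bash
cat >> h.py <<'E'
C=np.array([.564,-.1315]);yp=np.radians(38.3);A=np.array([[np.cos(yp),np.sin(yp)],[-np.sin(yp),np.cos(yp)]])
def pan(zb=.021):
    rel([*C,.068]);S=shot('side');o,w=beads(S,'side')
    for k,B in(('o',o),('w',w)):
        for c,a,m in B:
            if a<400 : 
                p=A@(ray(S,c,zb)[0,:2]+[0.0005,-.002]-C)*1000;print(k,a,p.round(0),'r,ang',np.hypot(*p).round(),np.degrees(np.arctan2(p[1],p[0])).round())
    return S
E
python3 -c "
from h import *
S=pan();cv2.imwrite('pics/c4.png',cv2.resize(S['pixels'][135:225,220:310,::-1],(500,500),interpolation=2))"
```

```text
tcp [ 0.5163 -0.1096  0.0673] tool shift [ 0.0337  0.0403 -0.0007] yaw 25.47 tz [ 0.    -0.001 -1.   ] gap 0.01892604881563689 F [ 1.2  0.3 -1.6] t 8.6
o 35 [-18. -44.] r,ang 48.0 -112.0
o 71 [-45.  19.] r,ang 49.0 157.0
w 51 [ 15. -47.] r,ang 50.0 -72.0
w 57 [ 40. -20.] r,ang 45.0 -26.0
w 67 [47. 11.] r,ang 49.0 13.0
w 27 [-28.  28.] r,ang 40.0 135.0
w 37 [-41.  46.] r,ang 62.0 132.0
```

View pics/c4.png

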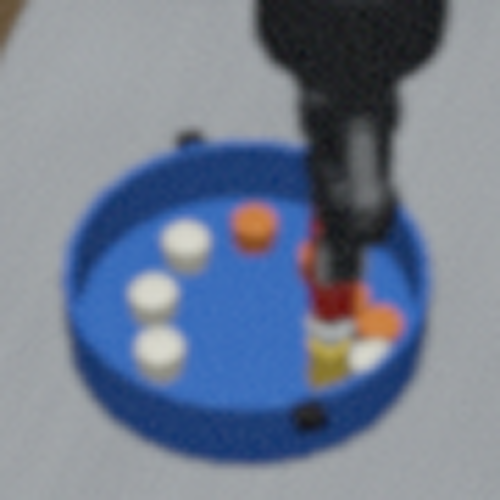

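The side crop shows white w4 carried past the lug into the orange half at (370,355), with the two oranges pushed ahead of it. The rest are unmoved. Next is the opposite side.

Emit:
{"api": "drive_tool", "payload": {
  "series": [
    [0.0084, 0.01, 0, 0, 1],
    [0.0084, 0.01, 0, 0, 1],
    [0.0084, 0.01, 0, 0, 1],
    [0.0084, 0.01, 0, 0, 1],
    [-0.0055, 0.0088, 0, 0, 1],
    [-0.0055, 0.0088, 0, 0, 1],
    [-0.0055, 0.0088, 0, 0, 1],
    [-0.0055, 0.0088, 0, 0, 1],
    [-0.0055, 0.0088, 0, 0, 1],
    [0, 0, 0, 0, 1]
  ]
}}

```text
time_s: 9.65
tool_pos: [0.5582, -0.1839, 0.0671]
tcp_rot: [3.064, 0.689, -0.001]
ft_force: [0.2, -0.2, -1.3]
finger_gap: 0.0186
```

```bash
python3 -c "
from h import *
pan()"
```

```text
tcp [ 0.5582 -0.1839  0.0671] tool shift [ 0.0277 -0.0448 -0.0009] yaw 25.36 tz [-0.    -0.001 -1.   ] gap 0.018555373709427232 F [ 0.2 -0.2 -1.3] t 9.65
o 37 [-51. -78.] r,ang 94.0 -123.0
o 40 [-19. -44.] r,ang 48.0 -113.0
o 110 [-46.   6.] r,ang 47.0 172.0
w 11 [-44. -59.] r,ang 74.0 -127.0
w 51 [ 15. -47.] r,ang 50.0 -72.0
w 56 [ 40. -20.] r,ang 45.0 -27.0
w 68 [47. 12.] r,ang 48.0 14.0
w 35 [-45.  44.] r,ang 63.0 136.0
```

Emit:
{"api": "drive_tool", "payload": {
  "series": [
    [0.0098, 0.0048, 0, 0, 1],
    [0.0106, 0.0026, 0, 0, 1],
    [0.0108, 0.0004, 0, 0, 1],
    [0.0107, -0.0019, 0, 0, 1],
    [0.0101, -0.0041, 0, 0, 1],
    [0.0076, -0.0049, 0, 0, 1],
    [-0.008, -0.0102, 0, 0, 1],
    [-0.008, -0.0102, 0, 0, 1],
    [-0.008, -0.0102, 0, 0, 1],
    [-0.008, -0.0102, 0, 0, 1]
  ]
}}

```text
time_s: 10.7
tool_pos: [0.5644, -0.1289, 0.0672]
tcp_rot: [3.064, 0.695, 0.0]
ft_force: [0.4, -0.4, -1.1]
finger_gap: 0.0187
```

```bash
python3 -c "
from h import *
S=pan();cv2.imwrite('pics/c5.png',cv2.resize(S['pixels'][135:225,220:310,::-1],(500,500),interpolation=2))"
```

```text
tcp [ 0.5644 -0.1289  0.0672] tool shift [-0.0015  0.0021 -0.0008] yaw 25.56 tz [ 0. -0. -1.] gap 0.018743118181883005 F [ 0.4 -0.4 -1.1] t 10.7
o 37 [  7. -68.] r,ang 68.0 -84.0
o 34 [-10. -37.] r,ang 39.0 -106.0
o 106 [-47.   8.] r,ang 47.0 170.0
w 112 [ 45. -32.] r,ang 55.0 -35.0
w 23 [ -4. -17.] r,ang 17.0 -103.0
w 69 [47. 12.] r,ang 49.0 14.0
w 35 [-45.  44.] r,ang 63.0 136.0
```

View pics/c5.png

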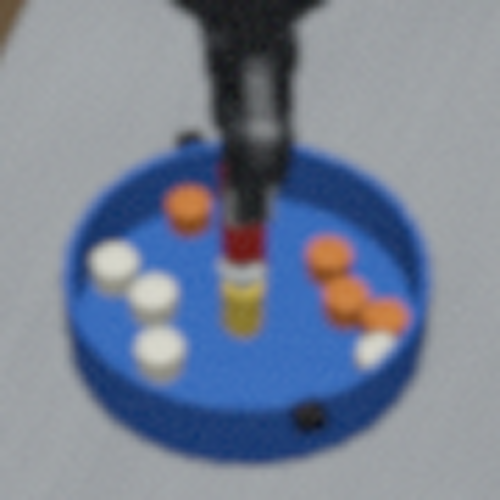

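The crop shows o1 at (188,208), slipped behind the head near the line. w2 has moved to (115,265), while w1, w3 and o2 have not moved. I'll push o1 again from nearer the wall.

Emit:
{"api": "drive_tool", "payload": {
  "series": [
    [-0.0037, 0.0115, 0, 0, 1],
    [-0.0037, 0.0115, 0, 0, 1],
    [-0.0037, 0.0115, 0, 0, 1],
    [-0.0037, 0.0115, 0, 0, 1],
    [-0.0037, 0.0115, 0, 0, 1],
    [0.0118, 0.0044, 0, 0, 1],
    [0.0125, -0.0002, 0, 0, 1],
    [0.0122, -0.0028, 0, 0, 1],
    [0.0114, -0.0053, 0, 0, 1],
    [0.0101, -0.0075, 0, 0, 1]
  ]
}}

```text
time_s: 11.75
tool_pos: [0.6208, -0.1531, 0.067]
tcp_rot: [-3.063, -0.695, 0.0]
ft_force: [-0.3, 0.4, -1.5]
finger_gap: 0.0193
```

```bash
python3 -c "
from h import *
S=pan()"
```

```text
tcp [ 0.6208 -0.1531  0.067 ] tool shift [-0.0419 -0.044  -0.001 ] yaw 25.56 tz [-0.  0. -1.] gap 0.019259416759154675 F [-0.3  0.4 -1.5] t 11.75
o 30 [ 21. -94.] r,ang 97.0 -78.0
o 36 [ 52. -45.] r,ang 69.0 -41.0
o 105 [-47.   8.] r,ang 47.0 171.0
w 13 [ 27. -74.] r,ang 79.0 -70.0
w 112 [ 52. -23.] r,ang 57.0 -24.0
w 68 [47. 11.] r,ang 49.0 14.0
w 35 [-45.  44.] r,ang 63.0 136.0
```

Emit:
{"api": "drive_tool", "payload": {
  "series": [
    [-0.0105, -0.011, 0, 0, 1],
    [-0.0105, -0.011, 0, 0, 1],
    [-0.0105, -0.011, 0, 0, 1],
    [-0.0105, -0.011, 0, 0, 1],
    [0.0078, -0.0046, 0, 0, 1],
    [0.0078, -0.0046, 0, 0, 1],
    [0.0078, -0.0046, 0, 0, 1],
    [0.0078, -0.0046, 0, 0, 1],
    [0.0078, -0.0046, 0, 0, 1],
    [0, 0, 0, 0, 1]
  ]
}}

```text
time_s: 12.8
tool_pos: [0.5892, -0.094, 0.0669]
tcp_rot: [-3.063, -0.696, 0.001]
ft_force: [0.2, 0.7, -0.2]
finger_gap: 0.0185
```

Emit:
{"api": "drive_tool", "payload": {
  "series": [
    [-0.0097, 0.0058, 0, 0, 1],
    [-0.0097, 0.0058, 0, 0, 1],
    [-0.0097, 0.0058, 0, 0, 1],
    [-0.0097, 0.0058, 0, 0, 1],
    [0, 0, 0, 0, 1],
    [0, 0, 0, 0, 1],
    [0, 0, 0, 0, 1],
    [0, 0, 0, 0, 1],
    [0, 0, 0, 0, 1],
    [0, 0, 0, 0, 1]
  ]
}}

```text
time_s: 13.8
tool_pos: [0.5638, -0.1327, 0.0671]
tcp_rot: [-3.064, -0.695, -0.0]
ft_force: [0.0, -0.5, -2.0]
finger_gap: 0.0189
```

```bash
python3 -c "
from h import *
S=pan();cv2.imwrite('pics/c6.png',cv2.resize(S['pixels'][135:225,220:310,::-1],(500,500),interpolation=2))"
```

```text
tcp [ 0.5638 -0.1327  0.0671] tool shift [ 0.0007 -0.001  -0.0009] yaw 25.54 tz [-0.  0. -1.] gap 0.018878825643772735 F [ 0.  -0.5 -2. ] t 13.8
o 30 [-13. -40.] r,ang 42.0 -109.0
o 106 [-47.   8.] r,ang 47.0 170.0
o 31 [ 58. -37.] r,ang 69.0 -33.0
w 28 [ -8. -19.] r,ang 21.0 -113.0
w 113 [ 53. -19.] r,ang 56.0 -19.0
w 35 [-45.  44.] r,ang 63.0 136.0
w 34 [62. 14.] r,ang 63.0 12.0
```

View pics/c6.png

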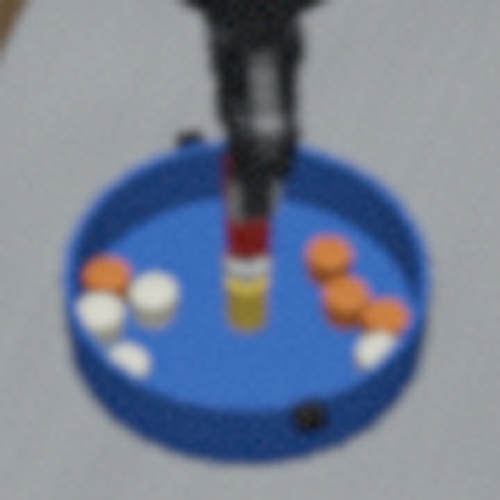

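The crop shows w3 now at the wall at (130,360). w1 is still in its old place at (155,297), and o2 at (330,258) has barely moved. I'll push w1 along, then work out the orange cluster.

Emit:
{"api": "drive_tool", "payload": {
  "series": [
    [0.0096, -0.0037, 0, 0, 1],
    [0.0096, -0.0037, 0, 0, 1],
    [0.0096, -0.0037, 0, 0, 1],
    [0.0096, -0.0037, 0, 0, 1],
    [0.0013, 0.0089, 0, 0, 1],
    [0.0013, 0.0089, 0, 0, 1],
    [0.0013, 0.0089, 0, 0, 1],
    [-0.014, -0.0043, 0, 0, 1],
    [-0.014, -0.0043, 0, 0, 1],
    [-0.014, -0.0043, 0, 0, 1]
  ]
}}

```text
time_s: 14.85
tool_pos: [0.563, -0.1335, 0.067]
tcp_rot: [3.064, 0.691, -0.0]
ft_force: [0.1, 0.1, -1.8]
finger_gap: 0.019
```

```bash
cat >> h.py <<'E'
def clicks(S,q,x0=220,y0=135,sc=500/90):
    q=np.array(q,float)/sc+[x0,y0]-.5
    return (ray(S,q,.021)[:,:2]+[.0005,-.002]-C)@A.T*1000
E
python3 -c "
from h import *
S=pan();print(clicks(S,[[330,250],[347,292],[386,312],[372,345]]).round())
q=[[303,363-0],[340.6,313.9],[319.5,260]]
print('orig o3 o4 o2 same way',clicks(S,q).round())"
```

```text
tcp [ 0.563  -0.1335  0.067 ] tool shift [ 0.0017 -0.0014 -0.001 ] yaw 25.43 tz [-0. -0. -1.] gap 0.018970030333820033 F [ 0.1  0.1 -1.8] t 14.85
o 32 [-15. -40.] r,ang 42.0 -110.0
o 105 [-47.   8.] r,ang 47.0 171.0
o 32 [ 58. -37.] r,ang 69.0 -33.0
w 56 [ 34. -45.] r,ang 57.0 -53.0
w 17 [ -8. -21.] r,ang 22.0 -111.0
w 55 [ 66. -17.] r,ang 68.0 -14.0
w 35 [62. 14.] r,ang 63.0 13.0
w 35 [-45.  44.] r,ang 63.0 136.0
[[-48. -20.]
 [-46.   8.]
 [-59.  25.]
 [-45.  42.]]
orig o3 o4 o2 same way [[-12.  42.]
 [-38.  19.]
 [-41. -16.]]
```

Emit:
{"api": "drive_tool", "payload": {
  "series": [
    [-0.009, 0.0063, 0, 0, 1],
    [-0.009, 0.0063, 0, 0, 1],
    [-0.009, 0.0063, 0, 0, 1],
    [-0.009, 0.0063, 0, 0, 1],
    [0.012, -0.0084, 0, 0, 1],
    [0.012, -0.0084, 0, 0, 1],
    [0.012, -0.0084, 0, 0, 1],
    [-0.0144, 0.0003, 0, 0, 1],
    [-0.0144, 0.0003, 0, 0, 1],
    [-0.0144, 0.0003, 0, 0, 1]
  ]
}}

```text
time_s: 15.9
tool_pos: [0.5238, -0.1518, 0.0669]
tcp_rot: [3.064, 0.694, -0.001]
ft_force: [0.1, -0.4, -2.5]
finger_gap: 0.0189
```

Emit:
{"api": "drive_tool", "payload": {
  "series": [
    [0, 0, 0, 0, 1],
    [0.011, 0, 0, 0, 1],
    [0.011, 0, 0, 0, 1],
    [0.011, 0, 0, 0, 1],
    [0.011, 0, 0, 0, 1],
    [0, 0, 0, 0, 1],
    [0, 0, 0, 0, 1],
    [0, 0, 0, 0, 1],
    [0, 0, 0, 0, 1],
    [0, 0, 0, 0, 1]
  ]
}}

```text
time_s: 16.9
tool_pos: [0.5644, -0.1328, 0.0672]
tcp_rot: [3.064, 0.693, -0.0]
ft_force: [0.4, 0.4, -1.0]
finger_gap: 0.0191
```

```bash
python3 -c "
from h import *
S=pan();cv2.imwrite('pics/c7.png',cv2.resize(S['pixels'][135:225,220:310,::-1],(500,500),interpolation=2))"
```

```text
tcp [ 0.5644 -0.1328  0.0672] tool shift [ 0.0002 -0.0013 -0.0008] yaw 25.49 tz [ 0. -0. -1.] gap 0.019060235560640616 F [ 0.4  0.4 -1. ] t 16.9
o 119 [-64.   1.] r,ang 64.0 179.0
o 29 [-13. -40.] r,ang 42.0 -108.0
o 32 [ 58. -37.] r,ang 69.0 -33.0
w 56 [ 34. -45.] r,ang 57.0 -53.0
w 23 [ -4. -21.] r,ang 21.0 -101.0
w 56 [ 66. -17.] r,ang 68.0 -14.0
w 35 [62. 14.] r,ang 63.0 13.0
w 36 [-46.  44.] r,ang 64.0 136.0
```

View pics/c7.png

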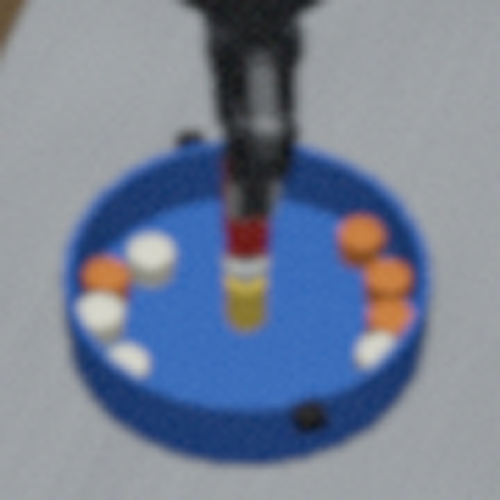

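All eight beads have clearly moved. Three oranges and w4 lie right of the line at (362,235)–(375,350), and o1 and three whites lie left of it. I'll lift out and return the stirrer.

Emit:
{"api": "drive_tool", "payload": {
  "series": [
    [0, 0, -0.01, 0, 1],
    [0, 0, -0.02, 0, 1],
    [0, 0, -0.025, 0, 1],
    [0, 0, -0.025, 0, 1],
    [0, 0, -0.02, 0, 1],
    [0, 0, -0.013, 0, 1],
    [0.005, -0.017, 0, 0, 1],
    [0.0115, -0.036, 0, 0, 1],
    [0.0115, -0.036, 0, 0, 1],
    [0.0115, -0.036, 0, 0, 1]
  ]
}}

```text
time_s: 17.95
tool_pos: [0.5453, -0.0003, 0.1794]
tcp_rot: [-3.064, -0.694, 0.002]
ft_force: [0.2, -0.5, -1.5]
finger_gap: 0.0188
```

Emit:
{"api": "drive_tool", "payload": {
  "series": [
    [0.0115, -0.036, 0, 0, 1],
    [0.0115, -0.036, 0, 0, 1],
    [0.0115, -0.036, 0, 0, 1],
    [0.0115, -0.036, 0, 0, 1],
    [0.0115, -0.036, 0, 0, 1],
    [0.0115, -0.036, 0, 0, 1],
    [0.004, -0.013, 0, 0, 1],
    [0, 0, 0, 0, 1],
    [0, 0, 0, 0, 1],
    [0, 0, 0, 0, 1]
  ]
}}

```text
time_s: 18.95
tool_pos: [0.514, 0.2338, 0.1797]
tcp_rot: [3.064, 0.69, -0.001]
ft_force: [0.8, -0.6, -1.2]
finger_gap: 0.019
```

```bash
python3 -c "
from h import *
rel([.5133,.2394,.0735])
S=shot('side');H=hsv(S);h,s,v=H[...,0],H[...,1],H[...,2]
for c,a,m in blobs(box((h>18)&(h<34)&(s>110)&(v>80),180,200,270,345),10): print('yellow',c,a)
s=arm.sense();p=s['tool_pos'];print(proj(S,[[p[0],p[1],p[2]-.0583+.015],[p[0],p[1],p[2]-.0583]]))
cv2.imwrite('pics/c8.png',cv2.resize(S['pixels'][230:350,170:290,::-1],(500,500),interpolation=2))"
```

```text
tcp [0.514  0.2338 0.1797] tool shift [ 0.0019 -0.0055  0.1062] yaw 25.4 tz [-0.    -0.001 -1.   ] gap 0.01895458025229067 F [ 0.8 -0.6 -1.2] t 18.95
yellow [220.69354839 302.96774194] 62
[[221.11588737 298.81971288]
 [221.79418335 302.6842063 ]]
```

View pics/c8.png

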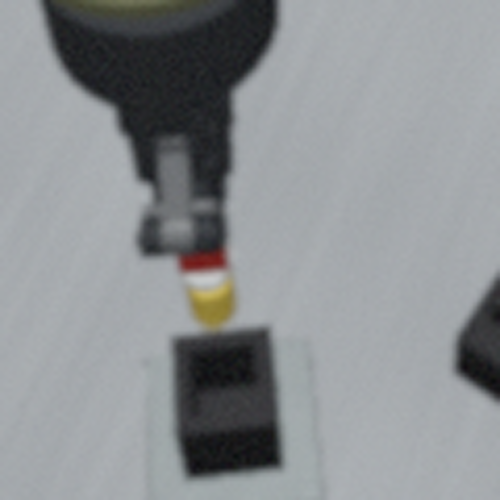

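The stirrer is upright in the grip at crop (213,305), above the empty well at (224,365). Its position agrees with the projection, so I'll lower it in.

Emit:
{"api": "drive_tool", "payload": {
  "series": [
    [0.0018, -0.0053, 0, 0, 1],
    [0, 0, 0, 0, 1],
    [0, 0, 0.02, 0, 1],
    [0, 0, 0.015, 0, 1],
    [0, 0, 0.015, 0, 1],
    [0, 0, 0.01, 0, 1],
    [0, 0, 0.01, 0, 1],
    [0, 0, 0, 0, 1],
    [0, 0, 0, 0, 1],
    [0, 0, 0, 0, 1]
  ]
}}

```text
time_s: 20.0
tool_pos: [0.5134, 0.2414, 0.1108]
tcp_rot: [-3.064, -0.694, -0.002]
ft_force: [-0.1, -0.6, -1.5]
finger_gap: 0.0189
```

```bash
python3 -c "
from h import *
rel([.5133,.2394,.0735])"
```

```text
tcp [0.5134 0.2414 0.1108] tool shift [-0.001   0.0017  0.0373] yaw 25.52 tz [ 0.001  0.    -1.   ] gap 0.018908623559712998 F [-0.1 -0.6 -1.5] t 20.0
```

Emit:
{"api": "drive_tool", "payload": {
  "series": [
    [-0.0008, 0.0015, 0.005, 0, 1],
    [0, 0, 0.008, 0, 1],
    [0, 0, 0.008, 0, 1],
    [0, 0, 0.006, 0, 1],
    [0, 0, 0.005, 0, 1],
    [0, 0, 0.0035, 0, 1],
    [0, 0, 0.002, 0, 1],
    [0, 0, 0, 0, 1],
    [0, 0, 0, 0, 1],
    [0, 0, 0, 0, 1]
  ]
}}

```text
time_s: 21.0
tool_pos: [0.513, 0.2394, 0.0728]
tcp_rot: [3.064, 0.694, 0.0]
ft_force: [0.3, -0.1, -0.8]
finger_gap: 0.0189
```

```bash
python3 -c "
from h import *
rel([.5133,.2394,.0725])"
```

```text
tcp [0.513  0.2394 0.0728] tool shift [0.0003 0.0001 0.0003] yaw 25.52 tz [ 0. -0. -1.] gap 0.01886362518375301 F [ 0.3 -0.1 -0.8] t 21.0
```

Now release slowly, then lift straight up and clear.

Emit:
{"api": "drive_tool", "payload": {
  "series": [
    [0, 0, 0, 0, 0.8],
    [0, 0, 0, 0, 0.7],
    [0, 0, 0, 0, 0.5],
    [0, 0, 0, 0, 0.2],
    [0, 0, 0, 0, 0],
    [0, 0, 0, 0, 0],
    [0, 0, 0, 0, 0],
    [0, 0, 0, 0, 0],
    [0, 0, 0, 0, 0],
    [0, 0, 0, 0, 0]
  ]
}}

```text
time_s: 22.0
tool_pos: [0.5129, 0.2393, 0.0726]
tcp_rot: [3.064, 0.694, 0.0]
ft_force: [0.7, -0.4, -0.2]
finger_gap: 0.0856
```

Emit:
{"api": "drive_tool", "payload": {
  "series": [
    [0, 0, -0.01, 0, 0],
    [0, 0, -0.02, 0, 0],
    [0, 0, -0.03, 0, 0],
    [0, 0, -0.03, 0, 0],
    [0, 0, -0.03, 0, 0],
    [0, 0, -0.03, 0, 0],
    [-0.03, 0, -0.01, 0, 0],
    [-0.03, 0, 0, 0, 0],
    [-0.03, 0, 0, 0, 0],
    [0, 0, 0, 0, 0]
  ]
}}

```text
time_s: 23.0
tool_pos: [0.4296, 0.1998, 0.2336]
tcp_rot: [3.061, 0.693, 0.002]
ft_force: [0.7, 0.2, 0.1]
finger_gap: 0.0855
```

Emit:
{"api": "drive_tool", "payload": {
  "series": [
    [-0.03, 0, 0, 0, 0],
    [-0.03, 0, 0, 0, 0],
    [-0.03, 0, 0, 0, 0],
    [-0.02, 0, 0, 0, 0],
    [0, 0, 0, 0, 0],
    [0, 0, 0, 0, 0],
    [0, 0, 0, 0, 0],
    [0, 0, 0, 0, 0],
    [0, 0, 0, 0, 0],
    [0, 0, 0, 0, 0]
  ]
}}

```text
time_s: 24.0
tool_pos: [0.3325, 0.1533, 0.2325]
tcp_rot: [-3.064, -0.694, 0.001]
ft_force: [0.1, 0.3, 0.5]
finger_gap: 0.0854
```

```bash
python3 -c "
from h import *
S=pan();T=shot('top')
o,w=beads(T,'top')
for k,B in(('o',o),('w',w)):
    for c,a,m in B: print('top',k,a,(A@(ray(T,c,.021)[0,:2]+[.0005,.002]-C)*1000).round())
a=cv2.resize(S['pixels'][130:360,190:310,::-1],(300,575),interpolation=2);b=cv2.resize(T['pixels'][165:245,250:330,::-1],(480,480),interpolation=2)
cv2.imwrite('pics/c9.png',np.hstack([a,cv2.copyMakeBorder(b,0,95,0,0,0)]))"
```

```text
tcp [0.3325 0.1533 0.2325] tool shift [0.0862 0.3569 0.1642] yaw 25.53 tz [-0.001  0.    -1.   ] gap 0.08544357325009044 F [0.1 0.3 0.5] t 24.0
o 118 [-64.   1.] r,ang 64.0 179.0
o 32 [ 58. -37.] r,ang 69.0 -33.0
w 62 [ 34. -44.] r,ang 56.0 -52.0
w 99 [65. -5.] r,ang 65.0 -4.0
w 38 [-46.  44.] r,ang 63.0 136.0
top o 29 [ 60. -35.]
top o 28 [-64. -22.]
top o 27 [-66.   9.]
top o 27 [-58.  32.]
top w 30 [ 68. -14.]
top w 37 [ 35. -44.]
top w 35 [66. 19.]
top w 37 [-46.  49.]
```

View pics/c9.png

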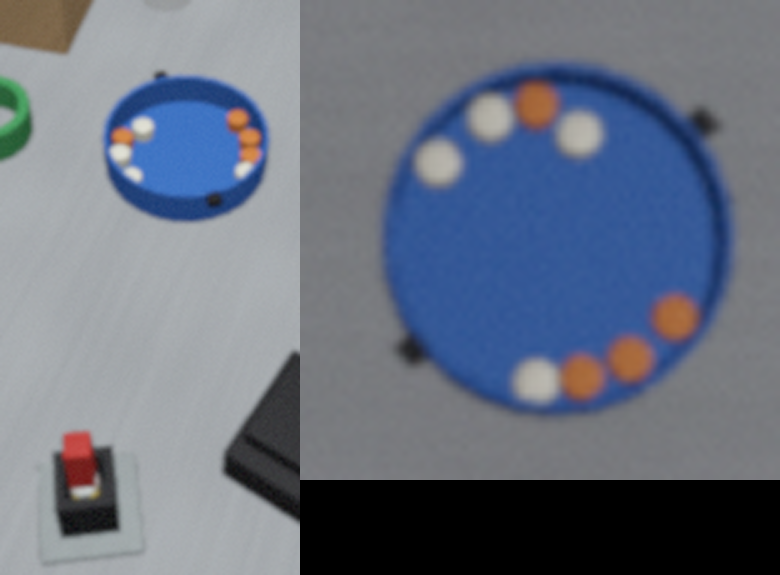

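The last picture shows the stirrer upright in the holder at (80,465). In the pan, each half holds both colours: one orange and three whites to one side, three oranges and one white to the other. All are well off the middle line.

```bash
python3 -c "
from h import *
print(arm.finish_job())"
```

```text
the job is handed in; nothing more can be done
None
```

The beads are stirred and mixed, the stirrer is back upright in its holder, and the job was handed in at about 24 s; the hand-in gave no verdict.

- **Stirring:** I gripped the stirrer by its handle and lowered it into the middle of the pan. I then pushed the beads in arcs and outward strokes. One orange bead slipped past the head on the first sweep, and three beads had stayed in place or barely moved, so I pushed those four again.
- **Beads at the end:** The top camera gave one orange and three white beads in the +x half, and three orange and one white in the -x half. Every bead centre was at least 34 mm from the middle line and about 20 mm or more from where it started. All eight were inside the pan.
- **Stirrer at the end:** It went back down to within 0.5 mm of the height at which I had gripped it. It looked upright and fully down in the last side view, with the gripper clear.
- **Checks:**
  - The two cameras differed by up to about 5 mm in y, and I averaged that out.
  - In the side view some touching beads merged, so the final counts come from the top view.
  - I did not measure the bystanders again. The arm's path kept clear of them, and I saw no unexpected force.

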